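Pop the small pie up out of its loose-based tin and serve it

TASK

Turn the small pie out of its loose-based tin: set the tin over the upright handle of the burger press so that the handle comes up through the opening in the tin's floor, and ease the tin right down onto the plate of the press so that the pie, on its loose base, is poked up clear of the rim. Leave the tin there, then lift the pie off gently and stand it upright on the glass board beside the cheese. The crust cracks if it is forced, squeezed or tipped, so go by feel, and leave the other things where they are.

Things in the scene. Friction and masses are not known exactly. Their poses are not given: they have to be found in the camera images.
- pie_tin: round aluminium loose-based pie tin, 66 mm outside diameter, 36 mm high, straight wall 2 mm thick. Its floor is only an inward lip, 4 mm thick, round a central opening 45.8 mm wide with square edges; the loose base with the pie rests on this lip. 0.15 kg empty; stands on the worktop at the start. Origin: centre of its underside, z up.
- pie: small raised pie baked onto the tin's loose base, one piece: metal disc 60 mm wide, 3 mm thick, crust on it 57 mm wide, 26 mm high in all, 0.13 to 0.21 kg. Origin: centre of the disc's underside, z up. At first its top is 6 mm below the tin's rim and its side 2.5 mm from the wall. The disc is stuck in the tin: pushing it up takes about 7 to 16 N for the first 20 mm, then it runs free.
- burger_press: burger press standing flat on the worktop: steel plate 110 mm wide, 12 mm thick, with an upright straight wooden handle, 44 mm in diameter, 40 mm from plate to flat top (52 mm above the worktop). The handle is screwed on off its centre: its axis stands 3 mm beside the plate's middle, to a side that differs each time. Loose, 0.95 kg. Origin: centre of the plate's underside, z up.
- glass_board: rectangular patterned glass serving board, 282 mm (its x) by 395 mm (its y), 8 mm thick, fixed; origin: centre of its underside; top face 8 mm above. The strip along its front long edge (its -x side, towards the robot) is free.
- blue_cheese: tall drum of cheese, 145 mm across and 96 mm high, with a knife stuck in it up to 178 mm, on the rear left part of the board. Origin: on its underside, 46 mm from the drum's middle (the drum is on its +y side, the knife handle on its -y side). Leave it alone.
- grapes_red: bunch of red grapes, 121x118x69 mm, on the rear right part of the board; origin: centre of its underside. Leave it alone.
- butter_pack: wrapped butter pack, 73x102x37 mm, behind the work; origin: centre of its underside. Leave it alone.
- salt_shaker: salt shaker, 44 mm across, 90 mm high, behind the work; origin: centre of its underside. Leave it alone.
- mug_used: spotted mug, 82x117x91 mm with its handle, behind the work; origin: centre of its underside. Leave it alone.
Things that resemble listed ones, but are neither listed nor needed, are in the scene too. Of the things that look like the pie, take the one that is farthest to the robot's right at the start.

How it is judged:
By the outcome, as a careful person would: the job done as asked, in the order asked, and still so for the second after the job is handed in, with the robot touching nothing.
It also fails if it takes over 72 s, if anything falls off the work surface, if the arm or the gripper's body presses on something with over 40 N, if the wrist force passes 120 N, or if a joint passes its speed limit or range.

ROBOT

A 7-joint arm with a two-finger parallel gripper is mounted at the origin on a cart in front of the work surface, level with it; the furniture and walls round the work are solid. World frame = base frame: x ahead of the robot, y to its left, z up, the work surface at z = 0. Lengths are in m, angles in rad, forces in N, time in s.
With the tool pointing down it reaches from about 0.425 to 0.875 m from the base axis. Payload 4.7 kg.
Tool frame: the origin (TCP) lies on the mounting face of the last link; the fingertips stand 182 mm ahead of it and the grasp point (between the pads) lies ahead of it (ctrl.grip_point_offset is the z of the grasp point in the tool frame, in m); z points along the fingers, y is the line along which they close (so a half turn about z gives the same grasp; the last joint's range is limited). The gripper opens to 87 mm and grips with 3 to 60 N. Pads are 19 mm wide; open, the fingers measure 117 mm over their backs; the gripper's body (75 mm by 190 mm) begins 51 mm behind the grasp point.
Start: joints at [-1.222, 0.321, -0.07, 1.45, 0.023, 1.371, -0.057], TCP at [0.214, 0.614, 0.405] pointing down, gripper open.
Joint ranges: [-2.86, 2.86], [-0.3, 2.09], [-1.38, 1.24], [0.06, 2.45], [-1.56, 4.7], [0.09, 2.05], [-2.69, 2.69]. Speed limits (rad/s): [2.57, 2.57, 3.14, 3.14, 3.14, 3.14, 3.14].

INTERFACE

Orientations are given as a rotation vector (axis times angle).
In Python, from bench import ctrl gives the robot as it stands.
- The arm moves only by the shell command python3 -m inch 'ROWS' [FORCE]. ROWS is a JSON list that holds a single list of rows (three levels of brackets), with 1 to 20 rows, each of 5 numbers: dx, dy, dz in normalised numbers (1 is 0.4 m), then a turn about the tool's z in shares of 4 rad (1.0 is 4 rad), then the opening from 0.0 (shut) to 1.0 (fully open); each row is the pose to reach, as a shift and turn from the pose commanded when the command began, along the tool's axes at that moment; what a row does not reach only later rows make up. A row lasts 1/10 s, in which the tool goes at most 0.05 m and 0.15 rad, less where a joint would pass 70% of its speed; a pose out of reach is approached as far as the arm can. The fingers move at their own pace and stop on an object; FORCE is the grip in N (left out, the last holds). Time passes only in rows, so rows that do not move let the fingers close. It prints the time, the measured TCP pose, the force, the opening and the grip force at its end. No shift or turn number may pass 1 either way. Input that does not fit is refused with a message, and nothing moves.
- ctrl.get_state(): the state, without advancing time (a new reading comes with each control period).
- ctrl.get_image(name): name is "scene" or "top" or "wrist"; returns (picture, depth): 420x560x3 uint8, red, green, blue; 420x560 float32, m along the optical axis (not along the pixel's ray), 0 where there is no reading.
- ctrl.camera_model(name): a dict with "vertical_fov" (degrees; the focal length in pixels is half the picture's height over the tangent of half this angle, whatever the lens; pixels are square), "cx", "cy" (the principal point, pixels), "rvec" (rotation vector, rad) and "tvec" (3), from world to camera coordinates, as OpenCV has them; the wrist camera has in their place "hand_eye" (4x4, takes a point from camera to tool coordinates, whose origin is the TCP and whose axes are the flange's). Camera axes: x right, y down, z forward; pixel columns grow to the right and rows downward; lengths in m; the calibration is good to about 2 mm. The wrist camera is an equidistant fisheye: a pixel r from the principal point sees the ray r / f radians off the axis. A picture is of the moment at which its call begins: read the wrist's pose just before it. camera_model takes no time and is no camera call.
- ctrl.close_job(): hands the job in; it is judged then, once.
The state is a dict: "time": time; "joint_positions": joint angles; "qd": joint speeds; "joint_torque": joint torques, N m; "position": TCP position; "tool_rot": TCP orientation; "ft_force": force on the tool from outside, world axes, zero at the start; "torque": the same for the moment, N m; "grip_width": opening from 0.0 (shut) to 1.0 (fully open); "grip_force": force on a finger pad.
Only numpy, scipy, OpenCV 4.12 (cv2) and the standard library are available. Lean on these libraries where they do the work, as an engineer would, in place of code of your own. Each camera call takes 0.05 s, during which the arm holds its last target. There are 200 camera calls.

## Working session

There is one attempt and no reset: what is moved stays moved. The work goes in short steps, Python scripts to look and compute and a shell command to move; the robot and the scene stay as the last step left them, time stands still between calls to the robot, and variables do not carry over. Pictures are saved under pics/ and viewed, at most 13 in all, crops included, and the job is handed in when it is done.

```bash
ls; mkdir -p pics; cat > h.py <<'E'
import numpy as np, cv2
from scipy.spatial.transform import Rotation as R
from bench import ctrl
def cloud(name, st=None):
    m=ctrl.camera_model(name); st=ctrl.get_state(); im,d=ctrl.get_image(name)
    f=210/np.tan(np.radians(m['vertical_fov'])/2)
    v,u=np.mgrid[0:420,0:560].astype(float); x=(u-m['cx'])/f; y=(v-m['cy'])/f
    if name=='wrist':
        r=np.hypot(x,y)+1e-9; s=np.tan(np.minimum(r,1.5))/r
        P=np.stack([x*s*d,y*s*d,d],-1); H=np.array(m['hand_eye'])
        P=P@H[:3,:3].T+H[:3,3]; P=P@R.from_rotvec(st['tool_rot']).as_matrix().T+st['position']
    else:
        P=np.stack([x*d,y*d,d],-1); P=(P-m['tvec'])@R.from_rotvec(m['rvec']).as_matrix()
    P[d==0]=np.nan
    return im,P
def save(im,n): cv2.imwrite('pics/'+n,cv2.cvtColor(im,cv2.COLOR_RGB2BGR))
E
python3 - <<'E'
from h import *
for n in ('scene','top','wrist'):
    im,P=cloud(n); save(im,n+'0.png'); np.save(n+'0.npy',P)
s=ctrl.get_state(); print(s['position'],s['tool_rot'],s['ft_force'],s['grip_width'],ctrl.grip_point_offset,s['time'])
print(R.from_rotvec(s['tool_rot']).as_matrix().round(3))
E
```

```text
pics
[0.21353571 0.61375467 0.40394295] [-5.23324840e-01 -3.09754796e+00  2.25844571e-03] [-0.42751341  0.2004052  -0.23602669] 0.998672820578192 0.1635 0.15
[[-0.944  0.329 -0.   ]
 [ 0.329  0.944 -0.001]
 [-0.    -0.001 -1.   ]]
```

View pics/top0.png

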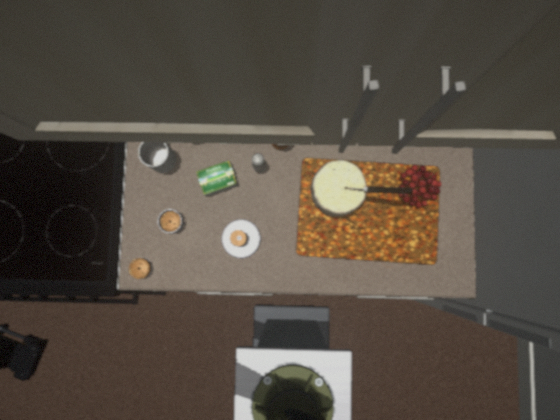

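View pics/scene0.png

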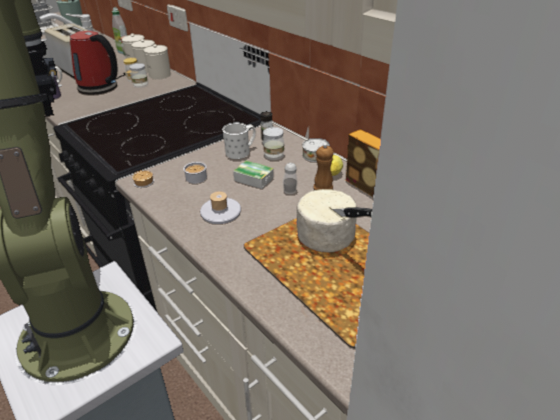

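The top view shows the tin with its pie at (171,221) and a bare lookalike to the left at (140,268). The press is at (240,238) and the board at (368,211), with the cheese at (340,188) and the grapes at (421,186).

```bash
python3 - <<'E'
from h import *
P=np.load('top0.npy')
for n,(u,v) in dict(tin=(171,221),tart=(140,268),press=(238,238),butter=(216,178),cheese=(340,188),mug=(154,153),wt=(200,260),b1=(300,262),b2=(436,263)).items():print(n,P[v,u].round(4))
def circ(z0,z1,c,r):
    m=(P[...,2]>z0)&(P[...,2]<z1)&(np.hypot(P[...,0]-c[0],P[...,1]-c[1])<r)
    q=P[m][:,:2].astype(np.float32); return cv2.minEnclosingCircle(q),q.mean(0),len(q)
t=P[221,171];p=P[238,238]
print('tin',circ(.02,.05,t,.06)); print('plate',circ(.006,.06,p,.08)); print('handle',circ(.04,.07,p,.06))
S=np.load('scene0.npy')
for c,z0,z1,r in ((t,.033,.045,.06),(p,.048,.06,.06),(p,.008,.016,.08)):
    m=(S[...,2]>z0)&(S[...,2]<z1)&(np.hypot(S[...,0]-c[0],S[...,1]-c[1])<r); q=S[m][:,:2].astype(np.float32); print('scene',cv2.minEnclosingCircle(q),q.mean(0),len(q))
m=ctrl.camera_model('top');print(m)
im=cv2.imread('pics/top0.png')[120:300,110:290]
cv2.imwrite('pics/c1.png',cv2.resize(im,None,fx=3.3,fy=3.3,interpolation=cv2.INTER_CUBIC))
E
```

```text
tin [0.4947 0.3497 0.0258]
tart [0.3622 0.4296 0.0259]
press [0.4503 0.1565 0.0568]
butter [0.6165 0.2256 0.0395]
cheese [ 0.5852 -0.1117  0.1015]
mug [0.692  0.4139 0.0074]
wt [0.3878 0.2688 0.0019]
b1 [ 0.3888 -0.0138  0.0007]
b2 [ 0.395  -0.3942  0.0013]
tin (((0.4955271780490875, 0.3503359854221344), 0.03398318588733673), array([0.4952049, 0.3508293], dtype=float32), 469)
plate (((0.45074528455734253, 0.1423504501581192), 0.06626544892787933), array([0.45174468, 0.15225303], dtype=float32), 1187)
handle (((0.4516335725784302, 0.15650929510593414), 0.021959727630019188), array([0.45190832, 0.15590492], dtype=float32), 208)
scene ((0.49108660221099854, 0.35219326615333557), 0.03421108424663544) [0.48858273 0.35383618] 34
scene ((0.4471932649612427, 0.15775957703590393), 0.023879611864686012) [0.44809562 0.15707682] 131
scene ((0.448388934135437, 0.1537798047065735), 0.054563526064157486) [0.443352   0.14407179] 522
{'vertical_fov': 53.94617132402506, 'cx': 281.02217638747584, 'cy': 215.59119336626762, 'rvec': array([ 2.18853129, -2.13995597,  0.08185517]), 'tvec': array([0.03062265, 0.5174733 , 1.126963  ])}
```

View pics/c1.png

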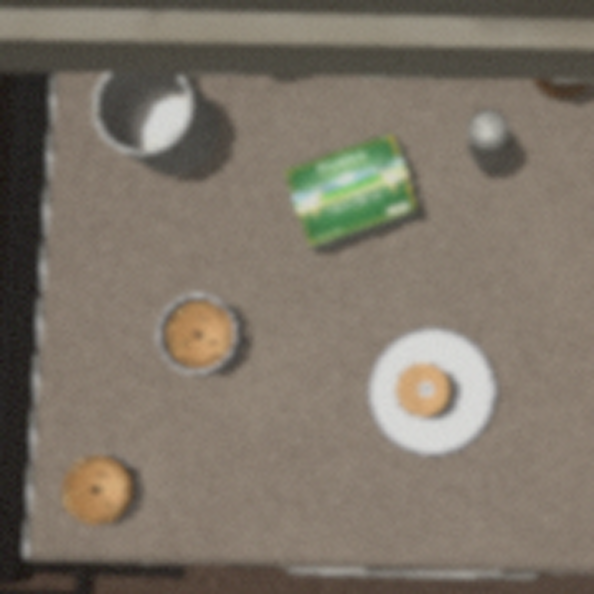

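The crop agrees with this: tin near (0.495, 0.350) and handle near (0.451, 0.156), with its axis off the plate's centre towards the left. Next I move above the tin for a wrist view.

```bash
cat >> h.py <<'E'
def rel(x,y,z):
    s=ctrl.get_state(); M=R.from_rotvec(s['tool_rot']).as_matrix(); d=np.array([x,y,z])-s['position']
    print('tool delta',(M.T@d).round(4),'x,y axes',M[:2,0].round(4),M[:2,1].round(4),'z',M[:,2].round(4))
E
python3 - <<'E'
from h import *
rel(.494,.350,.33)
m=ctrl.camera_model('wrist');print(m)
E
```

```text
tool delta [-0.3515 -0.1569  0.0742] x,y axes [-0.9445  0.3285] [0.3285 0.9445] z [-4.0e-04 -1.4e-03 -1.0e+00]
{'vertical_fov': 65.70646984690485, 'cx': 277.06314211439957, 'cy': 208.97151522536643, 'hand_eye': array([[-4.05128303e-04, -9.51973667e-01, -3.06179641e-01,
         8.43853328e-02],
       [ 9.99999558e-01, -6.45447282e-04,  6.83653207e-04,
         4.72834844e-05],
       [-8.48442667e-04, -3.06179228e-01,  9.51973508e-01,
         2.02176835e-02],
       [ 0.00000000e+00,  0.00000000e+00,  0.00000000e+00,
         1.00000000e+00]])}
```

The rows are not in the units I measure in: shifts go in shares of 0.4 m and turns go in shares of 4 rad. I convert before sending: -0.3515 m / 0.4 = -0.8788, -0.3 m / 0.4 = -0.75, -0.335 rad / 4 = -0.0838.

```bash
python3 -m inch '[[[-0.105, -0.0475, 0.0225, -0.015, 1], [-0.21, -0.095, 0.045, -0.03, 1], [-0.315, -0.1425, 0.0675, -0.045, 1], [-0.42, -0.19, 0.09, -0.06, 1], [-0.525, -0.2375, 0.1125, -0.075, 1], [-0.63, -0.285, 0.135, -0.0838, 1], [-0.75, -0.3325, 0.1575, -0.0838, 1], [-0.8788, -0.3925, 0.185, -0.0838, 1], [-0.8788, -0.3925, 0.185, -0.0838, 1], [-0.8788, -0.3925, 0.185, -0.0838, 1], [-0.8788, -0.3925, 0.185, -0.0838, 1]]]'
python3 - <<'E'
from h import *
im,P=cloud('wrist'); save(im,'w1.png'); np.save('w1.npy',P)
rel(.494,.35,.0)
E
```

```text
time: 1.25
position: [0.493, 0.3513, 0.3307]
tool_rot: [0.002, -3.14, -0.001]
ft_force: [-0.8, 1.2, 0.2]
grip_width: 1.002
grip_force: 0.0
tool delta [-0.0017 -0.0025  0.3309] x,y axes [-1.     -0.0032] [-0.0032  1.    ] z [-8.0e-04  1.2e-03 -1.0e+00]
```

View pics/w1.png

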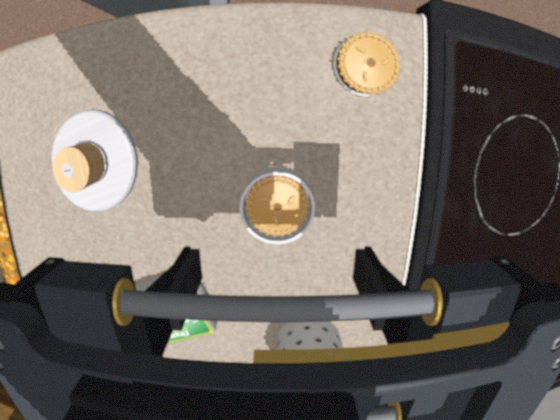

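The wrist view shows the tin rim centred at about (277,205), the press handle top at (74,170) and its plate at (95,160). I will refine the tin's centre by fitting the rim in the plane z = 36 mm.

```bash
cat >> h.py <<'E'
def rays(name,st):
    m=ctrl.camera_model(name); f=210/np.tan(np.radians(m['vertical_fov'])/2)
    v,u=np.mgrid[0:420,0:560].astype(float); x=(u-m['cx'])/f; y=(v-m['cy'])/f
    r=np.hypot(x,y)+1e-9; D=np.stack([x/r*np.sin(r),y/r*np.sin(r),np.cos(r)],-1)
    H=np.array(m['hand_eye']); M=R.from_rotvec(st['tool_rot']).as_matrix()
    return M@H[:3,3]+st['position'], D@(M@H[:3,:3]).T
def rectify(im,st,z,c,half,px=.00025):
    "top-down picture of plane z round c; row -> +x, col -> +y"
    o,D=rays('wrist',st); m=ctrl.camera_model('wrist'); f=210/np.tan(np.radians(m['vertical_fov'])/2)
    n=int(2*half/px); g=(np.arange(n)-n/2+.5)*px
    X,Y=np.meshgrid(c[0]+g,c[1]+g,indexing='ij'); W=np.stack([X,Y,np.full_like(X,z)],-1)
    H=np.array(m['hand_eye']); M=R.from_rotvec(st['tool_rot']).as_matrix()
    C=((W-st['position'])@M-H[:3,3])@H[:3,:3]
    t=np.arctan2(np.hypot(C[...,0],C[...,1]),C[...,2]); r=np.hypot(C[...,0],C[...,1])
    u=m['cx']+f*t*C[...,0]/r; v=m['cy']+f*t*C[...,1]/r
    return cv2.remap(im,u.astype(np.float32),v.astype(np.float32),cv2.INTER_CUBIC)
def ringfit(im,st,z,c,rad,half=.05,px=.00025,span=.004):
    "centre and radius maximising the radial edge in the rectified picture, both signs"
    g=cv2.GaussianBlur(cv2.cvtColor(rectify(im,st,z,c,half,px),cv2.COLOR_RGB2GRAY).astype(np.float32),(0,0),3)
    gx=cv2.Sobel(g,cv2.CV_32F,0,1); gy=cv2.Sobel(g,cv2.CV_32F,1,0); n=g.shape[0]; a=np.linspace(0,2*np.pi,240,endpoint=False)
    best=[]
    s=np.arange(-.008,.0081,.0005)
    for r in np.arange(rad-span,rad+span+1e-9,.0005):
        for dx in s:
            for dy in s:
                i=((dx+r*np.cos(a))/px+n/2).astype(int); j=((dy+r*np.sin(a))/px+n/2).astype(int)
                e=gx[i,j]*np.cos(a)+gy[i,j]*np.sin(a); best.append((abs(np.mean(np.clip(e,-40,40))),r,c[0]+dx,c[1]+dy))
    best.sort(reverse=True); return np.array(best[:4]).round(4)
E
python3 - <<'E'
from h import *
st=ctrl.get_state(); im=cv2.cvtColor(cv2.imread('pics/w1.png'),cv2.COLOR_BGR2RGB); P=np.load('w1.npy')
m=(P[...,2]>.031)&(P[...,2]<.045)&(np.hypot(P[...,0]-.494,P[...,1]-.35)<.05); q=P[m][:,:2].astype(np.float32); print(cv2.minEnclosingCircle(q),len(q))
print('rim',ringfit(im,st,.036,(.494,.35),.033,span=.0015))
print('handle',ringfit(im,st,.052,(.449,.156),.022,span=.001))
print('plate',ringfit(im,st,.012,(.449,.154),.055,half=.08,span=.001))
E
```

```text
((0.49684426188468933, 0.35157135128974915), 0.03340425714850426) 756
rim [[3.28610e+01 3.15000e-02 4.96500e-01 3.52500e-01]
 [3.09438e+01 3.15000e-02 4.96500e-01 3.52000e-01]
 [2.90443e+01 3.15000e-02 4.96000e-01 3.52500e-01]
 [2.89472e+01 3.15000e-02 4.96000e-01 3.52000e-01]]
handle [[15.3534  0.022   0.453   0.158 ]
 [15.2826  0.022   0.4535  0.158 ]
 [15.1837  0.022   0.4525  0.158 ]
 [15.1805  0.0215  0.453   0.1585]]
plate [[28.7748  0.054   0.453   0.1575]
 [28.4261  0.054   0.453   0.157 ]
 [28.2828  0.054   0.453   0.158 ]
 [28.1006  0.054   0.4525  0.1575]]
```

```bash
python3 - <<'E'
from h import *
rel(.4965,.352,.1875)
E
```

```text
tool delta [-0.0041 -0.0003  0.1434] x,y axes [-1.     -0.0032] [-0.0032  1.    ] z [-8.0e-04  1.2e-03 -1.0e+00]
```

Scaled: 0.1434 m / 0.4 = 0.3585, 0.1425 m / 0.4 = 0.3563.

```bash
python3 -m inch '[[[-0.0088, 0, 0.1, 0, 1], [-0.0088, 0, 0.2, 0, 1], [-0.0088, 0, 0.275, 0, 1], [-0.0088, 0, 0.325, 0, 1], [-0.0088, 0, 0.3563, 0, 1], [-0.0088, 0, 0.3585, 0, 1], [-0.0088, 0, 0.3585, 0, 1], [-0.0088, 0, 0.3585, 0, 0.6], [-0.0088, 0, 0.3585, 0, 0.6], [-0.0088, 0, 0.3585, 0, 0.6], [-0.0088, 0, 0.3585, 0, 0.6], [-0.0088, 0, 0.3585, 0, 0.6], [-0.0088, 0, 0.3585, 0, 0.6], [-0.0088, 0, 0.3585, 0, 0.6], [-0.0088, 0, 0.3585, 0, 0.6]]]' 10
python3 -c "
from h import *
im,P=cloud('wrist'); save(im,'w2.png')"
```

```text
time: 2.8
position: [0.4978, 0.3505, 0.1882]
tool_rot: [-0.0, 3.141, 0.002]
ft_force: [-1.1, -0.1, 5.1]
grip_width: 0.759
grip_force: 10.0
```

View pics/w2.png

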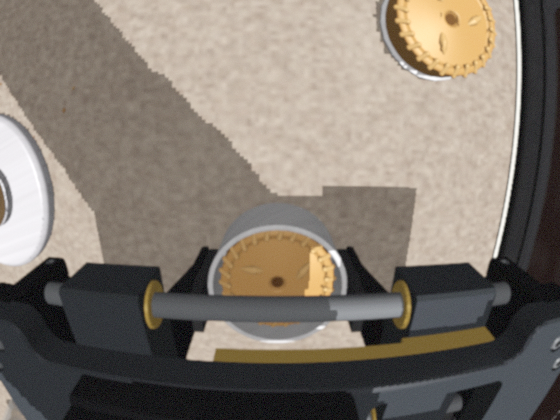

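Scaled: -0.1 m / 0.4 = -0.25, -0.09 m / 0.4 = -0.225.

```bash
python3 - <<'E'
from h import *
st=ctrl.get_state(); im=cv2.cvtColor(cv2.imread('pics/w2.png'),cv2.COLOR_BGR2RGB)
print(st['position'],ringfit(im,st,.036,(.498,.352),.033,span=.002), ringfit(im,st,.036,(.498,.352),.031,span=.0005))
print(st['ft_force'])
E
python3 -m inch '[[[0, 0, 0, 0, 0.6], [0, 0, 0, 0, 0.6], [0, 0, 0, 0, 0.6], [0, 0, -0.075, 0, 0.6], [0, 0, -0.15, 0, 0.6], [0, 0, -0.225, 0, 0.6], [0, -0.075, -0.25, 0, 0.6], [0, -0.15, -0.25, 0, 0.6], [0, -0.25, -0.25, 0, 0.6], [0, -0.25, -0.25, 0, 0.6], [0, -0.25, -0.25, 0, 0.6], [0, -0.25, -0.25, 0, 0.6]]]' 32
python3 - <<'E'
from h import *
st=ctrl.get_state();im,P=cloud('wrist'); save(im,'w3.png')
print(st['position'],st['ft_force'],st['grip_width'])
print('handle',ringfit(im,st,.052,(.452,.157),.022,span=.001))
print('plate',ringfit(im,st,.012,(.452,.157),.055,half=.08,span=.001))
E
```

```text
[0.49780363 0.35046152 0.18817863] [[3.16438e+01 3.10000e-02 4.96500e-01 3.50500e-01]
 [3.15386e+01 3.10000e-02 4.96500e-01 3.51000e-01]
 [3.05168e+01 3.10000e-02 4.96000e-01 3.50500e-01]
 [3.04151e+01 3.10000e-02 4.96500e-01 3.50000e-01]] [[3.16438e+01 3.10000e-02 4.96500e-01 3.50500e-01]
 [3.15386e+01 3.10000e-02 4.96500e-01 3.51000e-01]
 [3.05168e+01 3.10000e-02 4.96000e-01 3.50500e-01]
 [3.04151e+01 3.10000e-02 4.96500e-01 3.50000e-01]]
[-0.50910104 -0.1322234   4.9388862 ]
time: 4.05
position: [0.497, 0.2508, 0.2866]
tool_rot: [0.002, -3.14, 0.0]
ft_force: [-0.1, 0.5, -2.7]
grip_width: 0.759
grip_force: 32.0
[0.4970137  0.25081456 0.28663299] [-0.1192357   0.48909559 -2.72365642] 0.7585115934096798
handle [[19.1128  0.023   0.452   0.16  ]
 [18.9414  0.023   0.452   0.1595]
 [18.8853  0.023   0.4525  0.16  ]
 [18.7936  0.023   0.4525  0.1595]]
plate [[23.056   0.054   0.4525  0.156 ]
 [22.6812  0.054   0.453   0.156 ]
 [22.1017  0.054   0.4525  0.1555]
 [22.0512  0.054   0.453   0.1565]]
```

View pics/w3.png

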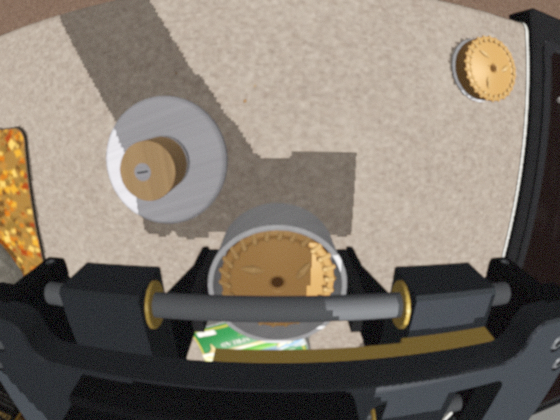

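The tin is held level in the view, with its centre at (277,283). The handle top is at (149,170) and the plate at (166,158). I move so the press lies straight ahead of the camera and measure it again.

Scaled: -0.093 m / 0.4 = -0.2325, -0.06 m / 0.4 = -0.15.

```bash
python3 -m inch '[[[0, -0.075, 0, 0, 0.6], [0, -0.15, 0, 0, 0.6], [0, -0.2325, 0, 0, 0.6], [0, -0.2325, 0, 0, 0.6], [0, -0.2325, 0, 0, 0.6], [0, -0.2325, 0, 0, 0.6]]]'
cat > m.py <<'E'
from h import *
import sys
st=ctrl.get_state();im,P=cloud('wrist'); save(im,sys.argv[1])
print(st['position'],st['ft_force'],R.from_rotvec(st['tool_rot']).as_matrix()[:,2].round(4))
print('handle',ringfit(im,st,.052,(.452,.157),.022,span=.0015))
print('plate',ringfit(im,st,.012,(.452,.157),.055,half=.08,span=.001)[:2])
h=st['position'][2]-.1635-.024+.036
print('tin',ringfit(im,st,h,(st['position'][0]-.001,st['position'][1]),.031,span=.0015))
W=rectify(im,st,.052,(.452,.157),.05); cv2.imwrite('pics/r_'+sys.argv[1],cv2.cvtColor(cv2.resize(W,(600,600)),cv2.COLOR_RGB2BGR))
E
python3 m.py w4.png
```

```text
time: 4.7
position: [0.4974, 0.1588, 0.2873]
tool_rot: [0.004, -3.141, -0.001]
ft_force: [-0.3, 1.4, -2.8]
grip_width: 0.757
grip_force: 32.0
[0.49739298 0.15879486 0.28727793] [-0.25902767  1.40373948 -2.80159833] [-1.e-04  7.e-04 -1.e+00]
handle [[14.9012  0.023   0.452   0.158 ]
 [14.534   0.023   0.452   0.1575]
 [14.1291  0.023   0.4515  0.158 ]
 [13.6919  0.023   0.452   0.1585]]
plate [[19.7136  0.054   0.4535  0.1545]
 [19.5113  0.054   0.4535  0.155 ]]
tin [[30.4214  0.031   0.4954  0.1588]
 [29.9531  0.0305  0.4954  0.1588]
 [29.8235  0.0305  0.4949  0.1588]
 [29.5469  0.031   0.4959  0.1588]]
```

View pics/r_w4.png

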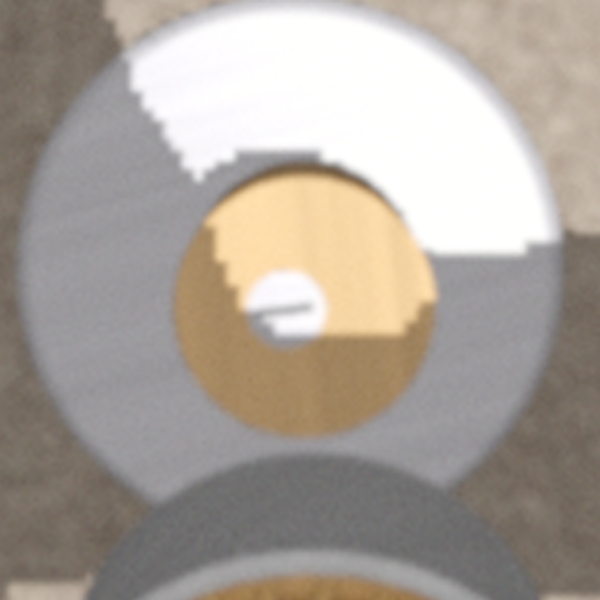

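In the rectified view (6 px/mm), the handle spans columns 175–437 and rows 170–437. That puts its centre at (0.4525, 0.158). Now I move over it and bring the tin's underside to about 3 mm above the top.

```bash
python3 -c "
from h import *
rel(.4543,.158,.2435)"
python3 -m inch '[[[0.05, 0, 0, 0, 0.6], [0.1075, -0.002, 0, 0, 0.6], [0.1075, -0.002, 0.05, 0, 0.6], [0.1075, -0.002, 0.09, 0, 0.6], [0.1075, -0.002, 0.1025, 0, 0.6], [0.1075, -0.002, 0.1025, 0, 0.6], [0.1075, -0.002, 0.1025, 0, 0.6], [0.1075, -0.002, 0.1025, 0, 0.6], [0.1075, -0.002, 0.1025, 0, 0.6]]]'
python3 -c "
from h import *
rel(.4543,.158,.2395); print(ctrl.get_state()['ft_force'],ctrl.get_state()['position'])"
```

```text
tool delta [ 0.0431 -0.0008  0.0438] x,y axes [-1.     -0.0029] [-0.0029  1.    ] z [-1.e-04  4.e-04 -1.e+00]
time: 5.65
position: [0.4549, 0.1565, 0.2471]
tool_rot: [-0.0, 3.14, 0.001]
ft_force: [0.4, 0.6, -2.9]
grip_width: 0.754
grip_force: 32.0
tool delta [0.0006 0.0015 0.0076] x,y axes [-1.e+00 -1.e-04] [-1.e-04  1.e+00] z [ 1.2e-03  6.0e-04 -1.0e+00]
[ 0.38341773  0.55056174 -2.9380059 ] [0.45493245 0.15649004 0.24706762]
```

Scaled: 0.0015 m / 0.4 = 0.0038.

```bash
for i in 1 2 3; do python3 -m inch '[[[0, 0, 0.0038, 0, 0.6], [0, 0, 0.0038, 0, 0.6]]]' | egrep 'pos|ft|rot'; done
```

```text
position: [0.4545, 0.1563, 0.2449]
tool_rot: [-0.0, 3.141, 0.0]
ft_force: [-0.7, -0.3, -3.1]
position: [0.4544, 0.1563, 0.2432]
tool_rot: [0.0, -3.141, 0.0]
ft_force: [-0.2, -0.1, -3.3]
position: [0.4544, 0.1563, 0.2416]
tool_rot: [0.0, -3.141, 0.0]
ft_force: [-0.1, -0.5, -2.6]
```

Scaled: 0.001 m / 0.4 = 0.0025.

```bash
for i in 1 2 3 4; do python3 -m inch '[[[0, 0, 0.0025, 0, 0.6], [0, 0, 0.0025, 0, 0.6]]]' | egrep 'pos|ft'; done
```

```text
position: [0.4545, 0.1563, 0.2408]
ft_force: [-1.3, -0.2, -3.3]
position: [0.4546, 0.1564, 0.2399]
ft_force: [-0.8, 0.2, -2.9]
position: [0.4546, 0.1566, 0.2389]
ft_force: [0.5, 0.8, -2.8]
position: [0.4545, 0.1566, 0.2378]
ft_force: [0.6, 1.9, -3.0]
```

The underside is now below the handle top with no upward force, so the handle has entered. The +y force suggests the tin should go a little that way.

Scaled: 0.0005 m / 0.4 = 0.0013.

```bash
python3 -m inch '[[[0, 0.0013, 0, 0, 0.6], [0, 0.0013, 0, 0, 0.6], [0, 0.0013, 0, 0, 0.6]]]' | egrep 'pos|ft'; for i in 1 2 3; do python3 -m inch '[[[0, 0, 0.0025, 0, 0.6], [0, 0, 0.0025, 0, 0.6]]]' | egrep 'pos|ft'; done
```

```text
position: [0.4545, 0.1568, 0.2378]
ft_force: [-0.8, -0.1, -2.8]
position: [0.4545, 0.1568, 0.2367]
ft_force: [-0.0, -0.1, -3.4]
position: [0.4546, 0.1568, 0.2361]
ft_force: [-0.2, -0.5, -0.4]
position: [0.455, 0.157, 0.2354]
ft_force: [-0.0, 0.3, 2.3]
```

Scaled: 0.003 m / 0.4 = 0.0075, 0.002 m / 0.4 = 0.005.

```bash
for i in 1 2 3; do python3 -m inch '[[[0, 0, 0.0025, 0, 0.6], [0, 0, 0.005, 0, 0.6], [0, 0, 0.0075, 0, 0.6]]]' | egrep 'pos|ft|wid'; done
```

```text
position: [0.4551, 0.157, 0.2333]
ft_force: [-2.6, -1.0, 10.8]
grip_width: 0.753
position: [0.4552, 0.157, 0.2303]
ft_force: [-3.1, -0.9, 11.1]
grip_width: 0.756
position: [0.4551, 0.157, 0.2272]
ft_force: [-3.0, -0.6, 9.8]
grip_width: 0.755
```

Scaled: 0.003 m / 0.4 = 0.0075, 0.002 m / 0.4 = 0.005.

```bash
python3 -m inch '[[[0.0013, 0, 0.0025, 0, 0.6], [0.0013, 0, 0.005, 0, 0.6], [0.0013, 0, 0.0075, 0, 0.6]]]' | egrep 'pos|ft|wid'; for i in 1 2; do python3 -m inch '[[[0, 0, 0.0025, 0, 0.6], [0, 0, 0.005, 0, 0.6], [0, 0, 0.0075, 0, 0.6], [0, 0, 0.01, 0, 0.6]]]' | egrep 'pos|ft|wid'; done
```

```text
position: [0.4549, 0.157, 0.2243]
ft_force: [-2.0, 0.3, 10.0]
grip_width: 0.755
position: [0.4548, 0.1569, 0.2203]
ft_force: [-2.0, -1.2, 10.7]
grip_width: 0.758
position: [0.4544, 0.1568, 0.2153]
ft_force: [-0.4, -0.5, -2.4]
grip_width: 0.756
```

Scaled: 0.009 m / 0.4 = 0.0225, 0.0075 m / 0.4 = 0.0188.

```bash
python3 -m inch '[[[0, 0, 0.0038, 0, 0.6], [0, 0, 0.0075, 0, 0.6], [0, 0, 0.0113, 0, 0.6], [0, 0, 0.015, 0, 0.6], [0, 0, 0.0188, 0, 0.6], [0, 0, 0.0225, 0, 0.6]]]' | egrep 'pos|ft|wid'; for i in 1 2 3; do python3 -m inch '[[[0, 0, 0.0025, 0, 0.6], [0, 0, 0.0038, 0, 0.6]]]' | egrep 'pos|ft|wid'; done
```

```text
position: [0.4541, 0.1569, 0.2057]
ft_force: [1.8, 0.3, -0.8]
grip_width: 0.753
position: [0.454, 0.1569, 0.2042]
ft_force: [0.9, 0.9, -0.7]
grip_width: 0.757
position: [0.454, 0.1569, 0.2028]
ft_force: [0.7, 0.1, -1.1]
grip_width: 0.755
position: [0.454, 0.1569, 0.2013]
ft_force: [0.8, 1.0, -1.5]
grip_width: 0.757
```

Scaled: 0.0007 m / 0.4 = 0.0018, 0.0005 m / 0.4 = 0.0013.

```bash
for i in 1 2 3 4; do python3 -m inch '[[[0, 0, 0.0013, 0, 0.6], [0, 0, 0.0018, 0, 0.6]]]' | egrep 'pos|ft'; done
```

```text
position: [0.454, 0.1569, 0.2006]
ft_force: [0.3, 2.1, -1.4]
position: [0.4541, 0.1569, 0.2002]
ft_force: [-1.1, -0.7, 2.3]
position: [0.4541, 0.1568, 0.2001]
ft_force: [-2.4, -0.8, 9.7]
position: [0.4542, 0.1568, 0.2001]
ft_force: [-5.3, -1.8, 14.6]
```

Seated: z has stopped with force rising. I relax the push, open, rise, and look.

Scaled: -0.0015 m / 0.4 = -0.0038.

```bash
python3 -m inch '[[[0, 0, -0.0038, 0, 0.6], [0, 0, -0.0038, 0, 0.6], [0, 0, -0.0038, 0, 0.76], [0, 0, -0.0038, 0, 0.85], [0, 0, -0.0038, 0, 1], [0, 0, -0.0038, 0, 1], [0, 0, -0.0038, 0, 1], [0, 0, -0.0038, 0, 1], [0, 0, -0.0038, 0, 1]]]'
python3 -m inch '[[[0.0013, 0, -0.025, 0, 1], [0.0038, 0, -0.05, 0, 1], [0.0038, 0, -0.075, 0, 1], [0.0038, 0, -0.1125, 0, 1], [0.0038, 0, -0.15, 0, 1], [0.0038, 0, -0.15, 0, 1], [0.0038, 0, -0.15, 0, 1], [0.0038, 0, -0.15, 0, 1]]]'
python3 - <<'E'
from h import *
st=ctrl.get_state();im,P=cloud('wrist'); save(im,'w5.png'); print(ringfit(im,st,.048,(.4525,.157),.033,span=.0015)); print(ringfit(im,st,.0775,(.4525,.157),.0285,span=.0015))
q=P[(np.hypot(P[...,0]-.453,P[...,1]-.157)<.02)]; print(np.nanpercentile(q[:,2],[5,50,95]))
E
```

```text
time: 12.85
position: [0.454, 0.1568, 0.2]
tool_rot: [0.0, -3.142, 0.0]
ft_force: [0.3, -0.2, 0.3]
grip_width: 0.997
grip_force: 0.0
time: 13.65
position: [0.4522, 0.1567, 0.2596]
tool_rot: [0.0, -3.141, 0.0]
ft_force: [0.4, -0.1, -0.5]
grip_width: 0.999
grip_force: 0.0
[[16.3434  0.033   0.452   0.157 ]
 [16.0544  0.033   0.4525  0.157 ]
 [15.9308  0.033   0.452   0.1575]
 [15.649   0.0325  0.4515  0.157 ]]
[[16.4495  0.0295  0.45    0.1575]
 [16.2102  0.0295  0.45    0.158 ]
 [16.0358  0.03    0.45    0.158 ]
 [15.9798  0.0295  0.4495  0.1585]]
[0.07478071 0.07624104 0.07785177]
```

View pics/w5.png

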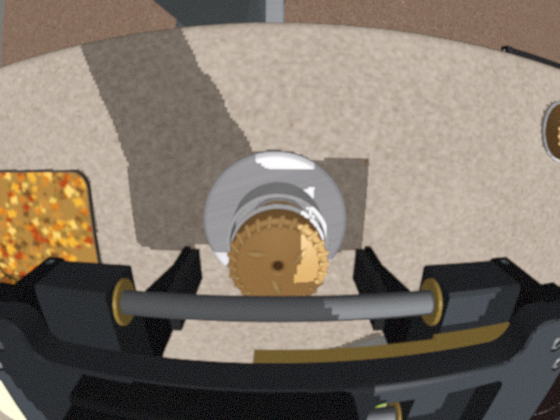

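The pie stands proud of the rim, with its top centred at (278,263) between the fingers. The tin sits on the plate. Now a light grip on the crust, fingertips about 2 mm above the disc.

Scaled: 0.0205 m / 0.4 = 0.0513, 0.0005 m / 0.4 = 0.0013.

```bash
python3 -m inch '[[[0, 0.001, 0.02, 0, 1], [0, 0.001, 0.0375, 0, 1], [0.0013, 0.001, 0.0475, 0, 1], [0.0013, 0.001, 0.0513, 0, 1], [0.0013, 0.001, 0.0513, 0, 1], [0.0013, 0.001, 0.0513, 0, 1], [0.0013, 0.001, 0.0513, 0, 0.75], [0.0013, 0.001, 0.0513, 0, 0.7], [0.0013, 0.001, 0.0513, 0, 0.66], [0.0013, 0.001, 0.0513, 0, 0.66]]]' 6
python3 -m inch '[[[0, 0, 0, 0, 0.64], [0, 0, 0, 0, 0.62], [0, 0, 0, 0, 0.6], [0, 0, 0, 0, 0.6], [0, 0, 0, 0, 0.6], [0, 0, 0, 0, 0.6]]]'
```

```text
time: 14.7
position: [0.4521, 0.1572, 0.2397]
tool_rot: [-0.0, 3.141, 0.0]
ft_force: [-0.9, -0.1, 0.4]
grip_width: 0.728
grip_force: 0.0
time: 15.3
position: [0.4521, 0.1572, 0.2396]
tool_rot: [-0.0, 3.142, -0.0]
ft_force: [-0.6, -0.9, 1.3]
grip_width: 0.646
grip_force: 6.0
```

Scaled: -0.05 m / 0.4 = -0.125, -0.048 m / 0.4 = -0.12.

```bash
python3 -m inch '[[[0, 0, -0.0025, 0, 0.6], [0, 0, -0.0075, 0, 0.6], [0, 0, -0.015, 0, 0.6], [0, 0, -0.025, 0, 0.6], [0, 0, -0.0375, 0, 0.6], [0, 0, -0.055, 0, 0.6], [0, 0, -0.075, 0, 0.6], [0, 0, -0.095, 0, 0.6], [0, 0, -0.11, 0, 0.6], [0, 0, -0.12, 0, 0.6], [0, 0, -0.125, 0, 0.6], [0, 0, -0.125, 0, 0.6], [0, 0, -0.125, 0, 0.6]]]'
python3 - <<'E'
from h import *
st=ctrl.get_state();im,P=cloud('wrist'); save(im,'w6.png')
P=np.load('top0.npy'); im=cv2.imread('pics/top0.png').astype(int)
m=(im[...,2]>im[...,0]+45)&(P[...,0]<.7)&(P[...,1]<.05)&(P[...,2]<.02)
q=P[m]; print(np.percentile(q[:,0],[1,99]),np.percentile(q[:,1],[1,99]))
c=P[(P[...,2]>.085)&(P[...,2]<.11)&(P[...,1]<.05)]; print(np.percentile(c[:,0],[.5,99.5]),np.percentile(c[:,1],[.5,99.5]))
rel(.447,-.11,.30)
E
```

```text
time: 16.6
position: [0.4519, 0.1572, 0.2893]
tool_rot: [0.0, -3.141, 0.0]
ft_force: [-0.8, -0.2, -2.0]
grip_width: 0.651
grip_force: 6.0
[0.39888592 0.67805624] [-0.3951242  -0.00778196]
[0.04236864 0.69338757] [-0.5262344  0.0377207]
tool delta [ 0.005  -0.2672 -0.0107] x,y axes [-1.e+00 -3.e-04] [-3.e-04  1.e+00] z [-6.e-04 -3.e-04 -1.e+00]
```

View pics/w6.png

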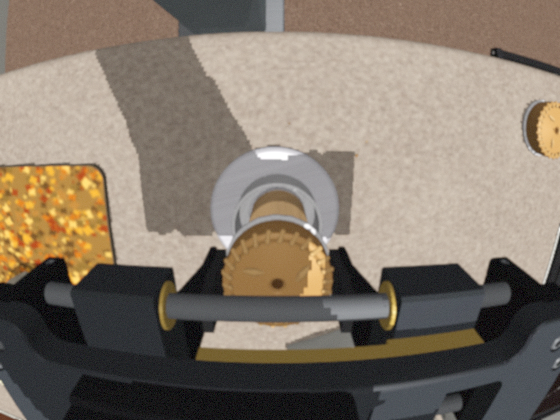

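The pie is held level, and the tin stays on the press with the handle showing through it at (278,205). Now over to the board's front strip.

Scaled: -0.267 m / 0.4 = -0.6675, -0.265 m / 0.4 = -0.6625.

```bash
python3 -m inch '[[[0, -0.0075, 0, 0, 0.6], [0, -0.025, 0, 0, 0.6], [0, -0.055, 0, 0, 0.6], [0, -0.095, 0, 0, 0.6], [0, -0.14, 0, 0, 0.6], [0, -0.19, 0, 0, 0.6], [0, -0.245, 0, 0, 0.6], [0, -0.3, 0, 0, 0.6], [0, -0.355, 0, 0, 0.6], [0, -0.41, 0, 0, 0.6], [0.0025, -0.465, 0, 0, 0.6], [0.0025, -0.515, 0, 0, 0.6], [0.005, -0.56, 0, 0, 0.6], [0.005, -0.6, 0, 0, 0.6], [0.005, -0.63, 0, 0, 0.6], [0.005, -0.65, 0, 0, 0.6], [0.005, -0.6625, 0, 0, 0.6], [0.005, -0.6675, 0, 0, 0.6], [0.005, -0.6675, 0, 0, 0.6], [0.005, -0.6675, 0, 0, 0.6]]]'
python3 - <<'E'
from h import *
im,P=cloud('wrist'); save(im,'w7.png')
m=(P[...,2]>.07)&(P[...,2]<.11)&(P[...,0]>.5)&(P[...,1]<0)&(P[...,1]>-.25); q=P[m]; print(len(q), q[:,0].min() if len(q) else 0)
im,P=cloud('top'); save(im,'t7.png')
m=(P[...,2]>.09)&(P[...,2]<.105)&(P[...,0]>.49)&(P[...,0]<.7)&(abs(P[...,1]+.11)<.1); q=P[m]; print(len(q),q.min(0),q.max(0))
E
```

```text
time: 18.65
position: [0.4502, -0.1092, 0.2895]
tool_rot: [0.002, -3.142, -0.0]
ft_force: [0.0, 0.1, -0.3]
grip_width: 0.654
grip_force: 6.0
2685 0.5188582948329687
2034 [ 0.51967376 -0.18042131  0.09044608] [ 0.66031242 -0.04111259  0.10499866]
```

View pics/w7.png

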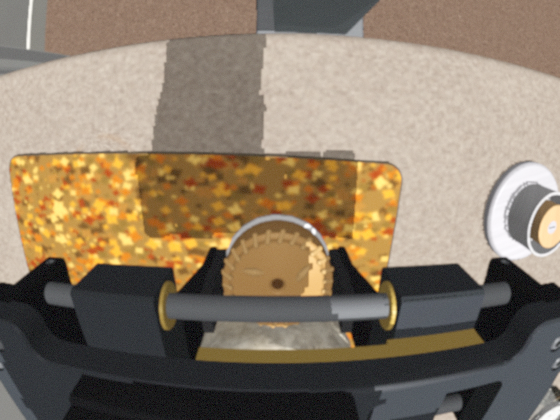

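The pie is over the front strip, level, with the cheese behind it (front face x = 0.519, clear of the gripper body). Lowering.

Scaled: 0.09 m / 0.4 = 0.225, 0.052 m / 0.4 = 0.13.

```bash
python3 -m inch '[[[0, 0, 0.01, 0, 0.6], [0, 0, 0.03, 0, 0.6], [0, 0, 0.06, 0, 0.6], [0, 0, 0.095, 0, 0.6], [0, 0, 0.13, 0, 0.6], [0, 0, 0.165, 0, 0.6], [0, 0, 0.1925, 0, 0.6], [0, 0, 0.2125, 0, 0.6], [0, 0, 0.2225, 0, 0.6], [0, 0, 0.225, 0, 0.6], [0, 0, 0.225, 0, 0.6], [0, 0, 0.225, 0, 0.6]]]' | egrep 'pos|ft|wid'; for i in 1 2 3 4; do python3 -m inch '[[[0, 0, 0.0013, 0, 0.6], [0, 0, 0.002, 0, 0.6], [0, 0, 0.002, 0, 0.6]]]' | egrep 'pos|ft|wid'; done
```

```text
position: [0.4504, -0.1098, 0.2001]
ft_force: [0.9, 0.0, -1.8]
grip_width: 0.651
position: [0.4502, -0.1097, 0.1989]
ft_force: [0.7, 0.6, -1.6]
grip_width: 0.655
position: [0.4501, -0.1097, 0.1979]
ft_force: [0.3, 0.5, -1.7]
grip_width: 0.651
position: [0.4501, -0.1097, 0.1971]
ft_force: [0.3, 0.8, -1.0]
grip_width: 0.655
position: [0.4501, -0.1097, 0.1963]
ft_force: [0.5, -0.4, -1.2]
grip_width: 0.652
```

Scaled: 0.0004 m / 0.4 = 0.001.

```bash
for i in 1 2 3; do python3 -m inch '[[[0, 0, 0.001, 0, 0.6], [0, 0, 0.001, 0, 0.6], [0, 0, 0.001, 0, 0.6]]]' | egrep 'pos|ft'; done
```

```text
position: [0.4501, -0.1098, 0.1959]
ft_force: [0.2, 0.8, -2.3]
position: [0.4501, -0.1098, 0.1956]
ft_force: [0.3, -0.1, -0.1]
position: [0.4502, -0.1098, 0.1956]
ft_force: [-2.5, 0.6, 5.5]
```

Scaled: -0.0005 m / 0.4 = -0.0013.

```bash
python3 -m inch '[[[0, 0, -0.0013, 0, 0.6], [0, 0, -0.0013, 0, 0.6], [0, 0, -0.0013, 0, 0.68], [0, 0, -0.0013, 0, 0.75], [0, 0, -0.0013, 0, 0.85], [0, 0, -0.0013, 0, 1], [0, 0, -0.0013, 0, 1], [0, 0, -0.0013, 0, 1], [0, 0, -0.0013, 0, 1]]]'
python3 -m inch '[[[0, 0, -0.025, 0, 1], [0, 0, -0.075, 0, 1], [0, 0, -0.15, 0, 1], [0, 0, -0.25, 0, 1], [0, 0, -0.35, 0, 1], [0, 0.1, -0.4, 0, 1], [0, 0.2, -0.4, 0, 1], [0, 0.3, -0.4, 0, 1], [0, 0.4, -0.4, 0, 1], [0, 0.5, -0.4, 0, 1], [0, 0.5, -0.4, 0, 1], [0, 0.5, -0.4, 0, 1], [0, 0.5, -0.4, 0, 1]]]'
python3 - <<'E'
from h import *
im,P=cloud('scene'); im2,P2=cloud('top')
a=cv2.resize(im[120:360,100:400],(400,320)); b=cv2.resize(im2[130:310,100:460],(400,200)); save(np.vstack([a,b]),'f.png')
m=(np.hypot(P2[...,0]-.45,P2[...,1]+.11)<.05)&(P2[...,2]>.025); q=P2[m]; print(q.mean(0),np.percentile(q[:,2],[5,50,95]),cv2.minEnclosingCircle(q[:,:2].astype(np.float32)))
E
```

```text
time: 22.95
position: [0.4501, -0.1098, 0.1957]
tool_rot: [-0.0, 3.141, 0.0]
ft_force: [0.8, -0.1, -0.3]
grip_width: 0.99
grip_force: 0.0
time: 24.25
position: [0.4501, 0.089, 0.356]
tool_rot: [0.002, 3.141, -0.001]
ft_force: [-0.2, 0.1, 1.0]
grip_width: 0.997
grip_force: 0.0
[ 0.45061333 -0.11053995  0.03247947] [0.02845207 0.03260098 0.03577267] ((0.450746089220047, -0.11073443293571472), 0.02929208055138588)
```

View pics/f.png

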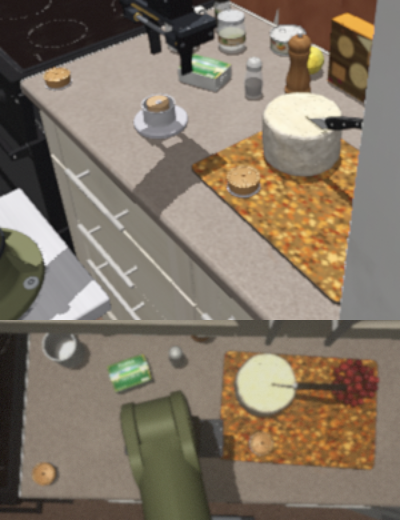

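The pie stands upright on the board beside the cheese at (242,180), its top 33 mm above the worktop. The tin is down on the press at (160,113), and the other things are unmoved.

```bash
python3 -c "
from bench import ctrl
print(ctrl.close_job())"
```

```text
the job is handed in; nothing more can be done
None
```

The tin is seated on the press plate, and the pie stands upright on the glass board beside the cheese; I handed the job in at about 24 s, and no verdict was shown.

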